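Rack the cover plate and hold the sprung chest lid

ROBOT

A 6-joint arm with a two-finger parallel gripper is mounted at the origin on the work surface. World frame = base frame: x ahead of the robot, y to its left, z up, the work surface at z = 0. Lengths are in mm, angles in rad, forces in N, time in s.
With the tool pointing down it reaches from about 275 to 725 mm from the base axis. Payload 5.6 kg.
Tool frame: the origin (TCP) lies midway between the tips of the shut fingers; the grasp point (between the pads) lies 19 mm behind it (robot.pinch_z is the distance from the TCP to the grasp point, in mm); x points along the fingers, y is the direction in which the jaws open and shut, and the axes are right-handed (so a half turn about x gives the same grasp; the last joint's range is limited). The gripper opens to 85 mm and grips with 20 to 120 N. Pads are 22 mm wide; open, the fingers measure 114 mm over their backs; the gripper's body (76 mm by 85 mm) begins 54 mm behind the grasp point. The pads swing forward as they close: fully open they stand 13 mm farther back than shut.
Start: joints at [-0.942, 0.255, 0.108, 0, -1.424, -0.285], TCP at [185.406, -517.801, 193.883] pointing down, gripper open.
Joint ranges: [-2.95, 2.95], [-1.21, 1.97], [-1.09, 1.5], [-2.87, 1.71], [-2.94, -0.07], [-3.05, 3.05]. Speed limits (rad/s): [2.57, 2.57, 3.14, 3.14, 3.14, 3.14].

INTERFACE

Orientations are given as a rotation vector (axis times angle).
In Python, from plant import robot gives the robot as it stands.
- The arm moves only by the tool step_arm, never from a script. Its argument "series" is a list of rows, each a list of 3 entries, a list of its own where there are three numbers: the opening, from 0 (shut) to 1 (fully open), then the shift along the tool's x, y, z in mm, then the turn, a rotation vector about the tool's x, y, z in degrees. A call has 1 to 12 rows; each row is the pose to reach, as a shift and turn from the pose measured when the call began, along the tool's axes at that moment; what a row does not reach only later rows make up. A row lasts 1/10 s, in which the tool goes at most 50 mm and 8.59 degrees, less where a joint would pass 70% of its speed; a pose out of reach is approached as far as the arm can. A call with a gripper value outside its range is refused whole. The fingers move at their own pace and stop on an object; "squeeze" is the grip in N (left out, the last holds). Time passes only in rows, so rows that repeat a pose let the fingers close. It gives the time, the measured TCP pose, the force and the opening at its end, in the units of the state.
- robot.get_obs(): the state, without advancing time (a new reading comes with each control period).
- robot.read_camera(name): name is "scene" or "top"; returns a dict with "image" (400x640x3 uint8, blue, green, red), "z_map" (400x640 float32, mm along the optical axis (not along the pixel's ray), 0 where there is no reading), "mtx" (3x3 intrinsics, pixels), "rvec" (rotation vector, rad) and "tvec" (3), from world to camera coordinates, as OpenCV has them. Camera axes: x right, y down, z forward; pixel columns grow to the right and rows downward; lengths in mm; the calibration is good to about 2 mm. A picture is of the moment at which its call begins.
- robot.finish_job(): hands the job in, once; it reports no verdict.
The state is a dict: "t": time; "qpos": joint angles; "joint_vel": joint speeds; "effort": joint torques, N m; "tool_pos": TCP position; "tcp_rot": TCP orientation; "wrist_force": force on the tool from outside, world axes, zero at the start; "wrist_torque": the same for the moment, N m; "width": finger opening in mm.
Only numpy, scipy, OpenCV 4.12 (cv2) and the standard library are available. Lean on these libraries where they do the work, as an engineer would, in place of code of your own. Each camera call takes 0.05 s, during which the arm holds its last target. There are 200 camera calls.

TASK

The cover plate leaning against the front of the green parts chest would fall when the chest is opened, so first stand it on its short end in the empty middle slot of the wooden rack, down on the slot's floor, and let go of it. Then take the chest's sprung lid by its bar handle, raise it a little past its balance point without letting it swing up to its stop, and lower it again to just below the balance point, where it would fall shut by itself. Finish while still holding the lid there, and leave the other plates, tools and containers where they are.

Things in the scene. Friction and masses are not known exactly. Their poses are not given: they have to be found in the camera images.
- chest: A green steel parts chest fixed to the bench, 210 mm deep (its x) by 340 mm wide (its y), walls 100 mm high, closed by a lid hinged along its far upper edge. A rolled rim stands 12 mm out from the top 16 mm of the front wall (front of the rim at chest x = -117 mm). Origin: centre of the underside; x points from its front to its hinge side, z up.
- lid (a joint): Angle of the chest's sprung lid, rad: 0 shut, growing as its front edge swings up; stop at 1.45. The lid is a 210 x 340 x 12 mm green slab (1.5 kg, largely carried by springs in its hinge). It balances at 0.85 rad (49 degrees): below that it falls shut by itself, above it it springs up to its stop. About 2.1 N lifts it at the handle when shut; at 0.7 rad about 1 N at the handle carries it.
- lid_handle (a point): The middle of the lid's handle: a round steel bar 12 mm thick, parallel to the chest's y, free for 90 mm between its two end brackets, 40 mm out in front of the lid's front edge and 25 mm above the lid's top face (137 mm above the bench when shut). Moves with the lid: 250 mm from the hinge line along the lid and 37 mm above the lid's underside.
- lid_hinge (a point): The middle of the lid's hinge line, at chest (105, 0, 100) mm; axes as the chest's. The hinge line is parallel to the chest's y.
- plate: A loose aluminium cover plate, 8 mm thick (its x) by 90 mm wide (its y) by 180 mm tall (its z), about 0.33 kg, with dark bolt holes; it stands on a short end in front of the left half (+y) of the chest and leans about 15 degrees towards the chest, against its rim; its top is about 175 mm above the bench, 60 mm over the lid's top. Origin: centre of the plate.
- rack: A wooden rack fixed to the bench to the left or right of the chest, 170 mm long (its x) by 120 mm (its y) by 65 mm high, with three upright slots across its length, 50 mm apart, each 14 mm wide in x, open above and at both ends, 45 mm deep; the slot floors are 20 mm above the bench. The two outer slots hold shorter plates, the middle one is empty. Origin: centre of the underside, z up.
- slot (a point): The floor of the rack's empty middle slot, at its centre, 20 mm above the bench; axes as the rack's: the slot runs along y, its two walls are at x = -7 and +7 mm and rise 45 mm.
- stored_near: A shorter aluminium plate, 8 x 90 x 110 mm, standing in the rack's outer slot at rack x = -50 mm, its top about 130 mm above the bench. Origin: its centre.
- stored_far: The same, in the outer slot at rack x = +50 mm.
- motor: A blue electric motor fixed to the bench at the other end of the chest from the rack, about 170 x 100 x 126 mm high; origin under its centre.
- wrench: An open-ended wrench lying on the bench in front of the chest; leave alone.
- screwdriver: A screwdriver lying on the bench in front of the chest; leave alone.
- bearing: A steel bearing ring, 52 mm across, 15 mm high, lying in front of the chest; origin under its centre; leave alone.
- mug: A white mug, 76 mm across, 90 mm high, standing beyond the left end of the chest; origin under its centre; leave alone.
Not all that is in view belongs to the job. What is shaped like the plate but yellow is not meant.

How it is judged:
By the outcome, as a careful person would: the job done as asked, in the order asked, and still so for the second after the job is handed in, while the arm keeps its last pose, push and grip.
It also fails if it takes over 64 s, if anything falls off the work surface, if the arm or the gripper's body presses on something with over 40 N, if the wrist force passes 120 N, or if a joint passes its speed limit or range.

## Working session

There is one attempt and no reset: what is moved stays moved. The work goes in short steps, Python scripts to look and compute and a tool call to move; the robot and the scene stay as the last step left them, time stands still between calls to the robot, and variables do not carry over. Pictures are saved under pics/ and viewed, about 8 in all and at most 12, crops included, and the job is handed in when it is done.

Besides the shell and the picture viewer there is one more tool, called after "Emit:" as name(argument=value, ...) on one line, values as JSON. step_arm: Moves the arm, as the interface text tells. Its arguments: {"type":"object","properties":{"series":{"type":"array"},"squeeze":{"type":"number"}},"required":["series"]}

```bash
mkdir -p pics
cat > h.py <<'E'
import numpy as np, cv2
from scipy.spatial.transform import Rotation as R
from plant import robot
def cam(n):
    c=robot.read_camera(n); Rm=cv2.Rodrigues(np.array(c['rvec'],float))[0]; t=np.array(c['tvec'],float).ravel()
    K=np.array(c['mtx'],float); z=c['z_map']; v,u=np.mgrid[:z.shape[0],:z.shape[1]]
    P=np.stack([(u-K[0,2])/K[0,0]*z,(v-K[1,2])/K[1,1]*z,z],-1)
    W=(P-t)@Rm; W[z<=0]=np.nan
    return c['image'],W,(K,Rm,t)
def proj(p,cal):
    K,Rm,t=cal; q=(np.asarray(p,float)@Rm.T+t)@K.T; return q[...,:2]/q[...,2:]
E
python3 - <<'E'
from h import *
for n in('scene','top'):
    im,W,cal=cam(n); cv2.imwrite(f'pics/{n}0.png',im); np.savez(f'{n}0.npz',im=im,W=W,K=cal[0],R=cal[1],t=cal[2])
    print(n,-cal[1].T@cal[2])
print({k:np.round(v,3) for k,v in robot.get_obs().items()}, robot.pinch_z)
E
```

```text
scene [ 826.76549272 -542.71375812  983.63755206]
top [ 436.992451     14.24217069 1047.97271963]
{'t': np.float64(0.1), 'qpos': array([-0.942,  0.256,  0.107, -0.   , -1.424, -0.285]), 'joint_vel': array([ 0.   , -0.   ,  0.003,  0.001, -0.001, -0.001]), 'effort': array([-2.0000e-03, -3.8760e+01,  2.3847e+01,  5.3780e+00, -4.0000e-03,
       -0.0000e+00]), 'tool_pos': array([ 185.27 , -517.35 ,  193.103]), 'tcp_rot': array([-0.269,  1.554,  0.271]), 'wrist_force': array([ 0.148, -0.053, -0.394]), 'wrist_torque': array([-0.025,  0.001,  0.01 ]), 'width': np.float64(85.613)} 18.700000000000003
```

View pics/scene0.png

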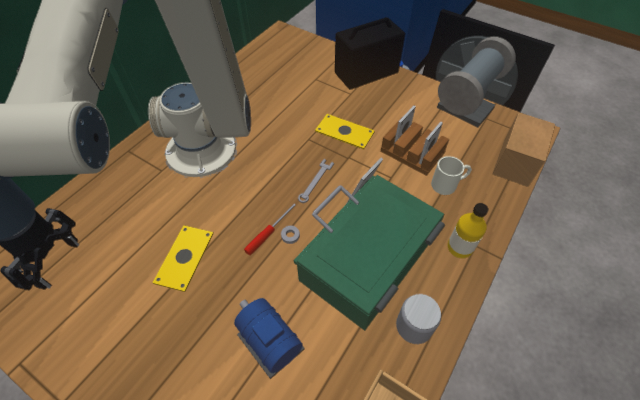

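View pics/top0.png

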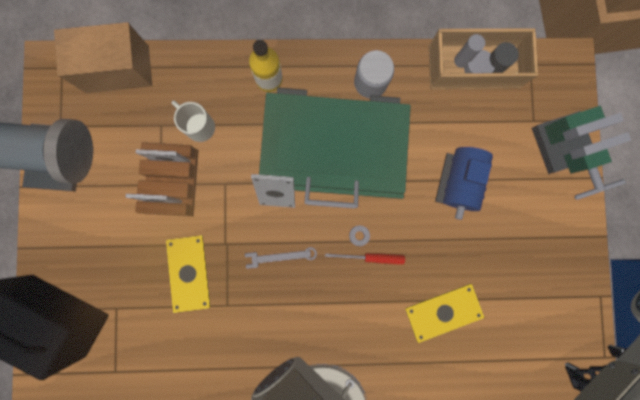

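The scene view shows the grey plate at about (370,175) in front of the green chest (375,245), with the handle at (335,205). The rack is at (415,145) and the motor at (268,335). In the top view the plate is at (274,191), the handle bar at (331,204), the rack at (166,178), the mug at (195,120) and the wrench at (280,258).

There are five plate candidates in the top view: grey at (274,191), rack plates at (163,155) and (160,197), and yellow at (187,273) and (445,313). The grey one at (274,191) leans on the chest rim, so it is the one meant. I'll confirm it in a crop.

Run:
```python
from h import *
d=np.load('top0.npz'); im,W=d['im'],d['W']; s=np.load('scene0.npz')
hsv=cv2.cvtColor(im,cv2.COLOR_BGR2HSV)
def rect(m,W,name):
    p=W[m][:,:2].astype(np.float32); r=cv2.minAreaRect(p); print(name,len(p),np.round(r[0],1),np.round(r[1],1),round(r[2],2),'z',np.round(np.nanpercentile(W[m][:,2],[5,50,95]),1),'box',np.round(cv2.boxPoints(r)).tolist())
X,Y,Z=W[...,0],W[...,1],W[...,2]
g=(hsv[...,0]>60)&(hsv[...,0]<95)&(hsv[...,1]>80)
v,u=np.mgrid[:400,:640]
reg=lambda a,b,c,e:(u>a)&(u<b)&(v>c)&(v<e)
rect(g&(abs(Z-112)<6)&reg(250,420,85,200),W,'lid')
rk=reg(125,205,135,222)
brown=(hsv[...,1]>90)
rect(rk&brown&(abs(Z-65)<6),W,'rack')
rect(rk&(Z>80),W,'stored both')
for a,b in((140,175),(175,222)): rect(rk&(Z>122)&(v>a)&(v<b),W,'stored top')
fl=rk&(Z>10)&(Z<35); rect(fl,W,'floor') if fl.sum()>3 else 0
# handle
hm=reg(300,365,175,215)&(Z>125)&(Z<150)&~g; rect(hm,W,'handle'); 
pm=reg(245,300,165,215)&(hsv[...,1]<70)&(Z>20)
rect(pm,W,'plate')
# plate fit
P=W[pm]; c=P.mean(0); 
for _ in range(3):
    U,S,Vt=np.linalg.svd(P-c,full_matrices=False); n=Vt[2]; r=(P-c)@n; P=P[abs(r)<4]; c=P.mean(0)
print('plate n',n,'c',c,S,len(P), 'zrange',P[:,2].min(),P[:,2].max(),'tilt',np.degrees(np.arcsin(abs(n[2]))),'yaw',np.degrees(np.arctan2(n[1],n[0])))
t=P[P[:,2]>165]; print('top edge y',t[:,1].min(),t[:,1].max(),'x',t[:,0].min(),t[:,0].max())
# scene back view of the plate
sh=cv2.cvtColor(s['im'],cv2.COLOR_BGR2HSV); sW=s['W']
m=(u>350)&(u<390)&(v>150)&(v<200)&(sh[...,1]<70)&(sW[...,2]>30); Q=sW[m]; print('scene plate',len(Q),np.round(np.nanmin(Q,0)),np.round(np.nanmax(Q,0)))
q=Q[Q[:,2]>165]; print('top edge scene',np.round(np.nanmin(q,0)),np.round(np.nanmax(q,0)))
# obstacles
for n,a in(('mug',(170,218,95,142)),('wrench',(240,320,240,272)),('ring',(345,375,222,248)),('driver',(322,410,248,268)),('motor',(435,495,145,222))):
    mm=reg(*a)&(Z>4); B=W[mm]; print(n,np.round(np.nanpercentile(B,[2,98],axis=0)).tolist())
print('scene handle/rack check'); m=(u>375)&(u<450)&(v>100)&(v<175)&(abs(sW[...,2]-65)<5)&(sh[...,1]>90); rect(m,sW,'rack scene')
a=cv2.resize(im[130:225,120:380],None,fx=3,fy=3,interpolation=cv2.INTER_CUBIC); b=cv2.resize(s['im'][95:235,300:460],None,fx=2,fy=2,interpolation=cv2.INTER_CUBIC)
o=np.zeros((a.shape[0]+b.shape[0],a.shape[1],3),np.uint8); o[:a.shape[0]]=a; o[a.shape[0]:,:b.shape[1]]=b; cv2.imwrite('pics/crop1.png',o); print(o.shape)
```

```text
lid 5897 [642.2 -62.4] [286.  202.5] 83.81 z [110.9 114.5 117.2] box [[526.0, -194.0], [727.0, -215.0], [758.0, 69.0], [557.0, 91.0]]
rack 2453 [575.  367.1] [120.3 171.1] 85.54 z [61.5 64.6 67.6] box [[485.0, 314.0], [656.0, 300.0], [665.0, 420.0], [494.0, 434.0]]
stored both 539 [575.1 369.8] [ 89.1 119.9] 78.55 z [ 85.2 127.8 131.8] box [[508.0, 338.0], [625.0, 314.0], [643.0, 402.0], [525.0, 425.0]]
stored top 166 [624.3 359.8] [89.1  8.6] 86.18 z [124.8 129.3 131.7] box [[617.0, 316.0], [626.0, 315.0], [632.0, 404.0], [623.0, 405.0]]
stored top 161 [525.5 379.9] [89.   8.3] 86.08 z [125.8 129.6 132.4] box [[518.0, 336.0], [527.0, 335.0], [533.0, 424.0], [524.0, 425.0]]
floor 580 [588.1 357.3] [139.4 200.2] 84.74 z [13.3 20.6 33.1] box [[482.0, 297.0], [681.0, 279.0], [694.0, 418.0], [495.0, 436.0]]
handle 414 [522.7 -30.2] [119.8  53.6] 84.62 z [126.8 140.4 144.2] box [[490.0, -87.0], [544.0, -92.0], [555.0, 27.0], [502.0, 32.0]]
plate 1349 [551.8  92.7] [101.2  82.4] 85.81 z [ 34.4 112.4 175.2] box [[507.0, 45.0], [589.0, 39.0], [597.0, 140.0], [514.0, 146.0]]
plate n [ 0.9467376  -0.11595688 -0.30040292] c [526.63737759  76.67462212  74.72580032] [743.39440708 212.11113641  11.38504238] 166 zrange 20.420559389485877 176.667674883541 tilt 17.48180527673896 yaw -6.9828361293058645
top edge y 53.261760950059355 119.37294655513979 x 553.9540492907145 563.815912786092
scene plate 243 [532.  19.  83.] [599. 144. 179.]
top edge scene [553.  53. 167.] [568. 144. 179.]
mug [[676.0, 260.0, 5.0], [751.0, 335.0, 91.0]]
wrench [[354.0, 8.0, 4.0], [401.0, 180.0, 11.0]]
ring [[406.0, -131.0, 4.0], [453.0, -78.0, 18.0]]
driver [[357.0, -212.0, 5.0], [386.0, -24.0, 28.0]]
motor [[479.0, -405.0, 8.0], [632.0, -309.0, 127.0]]
scene handle/rack check
rack scene 952 [578.6 367.3] [126.  170.5] 85.91 z [61.5 64.7 67.9] box [[489.0, 311.0], [659.0, 298.0], [668.0, 424.0], [498.0, 436.0]]
(565, 780, 3)
```

View pics/crop1.png

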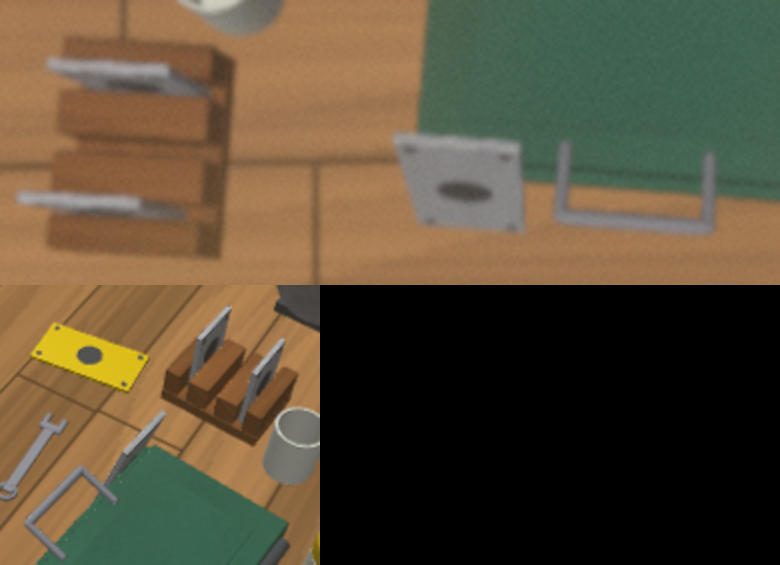

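The crop confirms it. The aluminium plate with the dark hole, at crop (460,185), leans on the chest. The middle rack slot, at crop (130,145), is empty. I'll refine the plate, lid and handle fits and compute the first move.

```bash
cat >> h.py <<'E'
def go(pos,Rt,o=None):
    """relative shift (mm, tool axes) and turn (deg, tool axes) from the measured pose"""
    o=o or robot.get_obs(); R0=R.from_rotvec(o['tcp_rot'])
    print('shift',np.round(R0.inv().apply(np.array(pos)-o['tool_pos']),1),'turn',np.round(np.degrees((R0.inv()*Rt).as_rotvec()),1))
def frame(x,y):
    x=np.array(x,float);x/=np.linalg.norm(x);y=np.array(y,float);y-=x*(x@y);y/=np.linalg.norm(y)
    return R.from_matrix(np.stack([x,y,np.cross(x,y)],1))
E
python3 - <<'E'
from h import *
d=np.load('top0.npz'); im,W=d['im'],d['W']; cal=(d['K'],d['R'],d['t'])
hsv=cv2.cvtColor(im,cv2.COLOR_BGR2HSV); X,Y,Z=W[...,0],W[...,1],W[...,2]; v,u=np.mgrid[:400,:640]
g=(hsv[...,0]>60)&(hsv[...,0]<95)&(hsv[...,1]>80)
pm=((u>252)&(u<298)&(v>172)&(v<210)&~g&(Z>10)).astype(np.uint8)
pm=cv2.erode(pm,np.ones((3,3)))>0
P=W[pm]; rng=np.random.default_rng(0); best=None
for _ in range(500):
    a,b,c=P[rng.choice(len(P),3,replace=False)]; n=np.cross(b-a,c-a); l=np.linalg.norm(n)
    if l<50: continue
    n/=l; k=abs((P-a)@n)<3
    if best is None or k.sum()>best.sum(): best=k
Q=P[best]; c=Q.mean(0); n=np.linalg.svd(Q-c,full_matrices=False)[2][2]; n*=np.sign(n[0])
print('plate',len(P),len(Q),'n',n,'yaw',np.degrees(np.arctan2(n[1],n[0])),'tilt',np.degrees(np.arcsin(-n[2])),'c',c)
dn=np.array([0,0,-1.])-n*(-n[2]); dn/=np.linalg.norm(dn); w=np.cross(n,dn)
s=(Q-c)@dn; t=(Q-c)@w; print('down range',np.percentile(s,[1,99]),'width range',np.percentile(t,[1,99]))
mid=c+dn*(s.min()+s.max())/2+w*(np.percentile(t,1)+np.percentile(t,99))/2; print('front face mid',mid,'plate centre',mid+4*n,'dn',dn,'w',w)
lid=g&(u>255)&(u<420)&(v>85)&(v<205)&(abs(Z-113)<6); lm=lid&(u>262)
# lid edges: front edge line (right of handle & elsewhere), using fitLine on front-most per column
fr=np.array([W[np.where(lm[:,k])[0].max(),k] for k in list(range(362,402))]); bk=np.array([W[np.where(lm[:,k])[0].min(),k] for k in range(300,355)])
for nm,e in(('front',fr),('back',bk)):
    l=cv2.fitLine(e[:,:2].astype(np.float32),cv2.DIST_HUBER,0,.01,.01).ravel(); print(nm,l,'yaw',np.degrees(np.arctan(-l[0]/l[1])),'z',e[:,2].mean())
rt=np.array([W[k,np.where(lm[k])[0].max()] for k in range(110,188)]); lf=np.array([W[k,np.where(lid[k])[0].min()] for k in range(105,168)])
for nm,e in(('right',rt),('left',lf)):
    l=cv2.fitLine(e[:,:2].astype(np.float32),cv2.DIST_HUBER,0,.01,.01).ravel(); print(nm,l)
hb=(v>196)&(v<212)&(u>300)&(u<362)&(Z>130)&(Z<150); l=cv2.fitLine(W[hb][:,:2].astype(np.float32),cv2.DIST_HUBER,0,.01,.01).ravel(); H=W[hb]; print('bar',l,len(H),np.percentile(H,[2,50,98],axis=0).round(1).tolist())
o=robot.get_obs(); print('tool axes',R.from_rotvec(o['tcp_rot']).as_matrix().round(3).tolist())
E
```

```text
plate 1119 963 n [ 0.95957135 -0.09100661 -0.2663468 ] yaw -5.417778090328793 tilt 15.44699522264234 c [536.15843714  98.93595162 107.50681572]
down range [-72.6049316   91.82378565] width range [-42.12680906  41.64250263]
front face mid [533.49567777  98.94525028  97.91047799] plate centre [537.33396318  98.58122384  96.84509079] dn [-0.26515695  0.02514772 -0.96387727] w [ 9.44172179e-02  9.95532716e-01 -3.46944695e-18]
front [ 4.3131730e-01 -9.0220028e-01  5.5751752e+02 -1.4547784e+02] yaw 25.551186 z 111.9740932734916
back [ 3.5333626e-02 -9.9937558e-01  7.3826251e+02 -3.2847668e+01] yaw 2.0248888 z 112.36455109902576
right [ 9.6954829e-01 -2.4490024e-01  6.3664020e+02 -1.8672411e+02]
left [ 9.6497464e-01 -2.6234317e-01  6.6485828e+02  5.6094631e+01]
bar [ 8.1556790e-02  9.9666870e-01  5.0235254e+02 -2.8221775e+01] 320 [[493.6, -86.4, 135.0], [502.6, -30.6, 141.3], [516.0, 28.9, 145.5]]
tool axes [[-0.001, -0.337, 0.941], [0.002, 0.941, 0.337], [-1.0, 0.002, -0.0]]
```

Run:
```python
from h import *
n=np.array([.9596,-.0910,-.2663]); dn=np.array([-.2652,.0251,-.9639]); T=np.array([546.6,98,130.7])
go(T-dn*120,frame(dn,-n))
```

```text
shift [-52.6 444.1 576.5] turn [-64.5   8.8  13.7]
```

Emit:
step_arm(series=[[0.45, [-53, 40, 50], [-6, 1, 1]], [0.45, [-53, 80, 90], [-12, 2, 2]], [0.45, [-53, 110, 130], [-18, 2, 4]], [0.45, [-53, 140, 170], [-24, 3, 5]], [0.45, [-53, 170, 210], [-30, 4, 6]], [0.45, [-53, 200, 250], [-36, 5, 8]], [0.45, [-53, 230, 290], [-42, 6, 9]], [0.45, [-53, 260, 330], [-48, 7, 10]], [0.45, [-53, 290, 370], [-54, 8, 12]], [0.45, [-53, 320, 410], [-60, 8, 13]], [0.45, [-53, 350, 450], [-64.5, 8.8, 13.7]], [0.45, [-53, 380, 490], [-64.5, 8.8, 13.7]]], squeeze=60)

```text
t: 1.3
tool_pos: [500.6, -20.3, 245.8]
tcp_rot: [-0.991, 1.437, 1.342]
wrist_force: [0.1, -0.4, 0.7]
width: 38.2
```

Run:
```python
from h import *
n=np.array([.9596,-.0910,-.2663]); dn=np.array([-.2652,.0251,-.9639]); T=np.array([546.6,98,130.7])
go(T-dn*70,frame(dn,-n)); o=robot.get_obs(); print(o['tool_pos'],o['width'],o['qpos'],o['t'])
```

```text
shift [ 31.4 -64.5 121.9] turn [ 0.2 -0.  -0.2]
[500.630913   -20.30614743 245.78334902] 38.176441170827715 [ 0.20610438  0.36863348  0.39191831 -0.08233816 -1.85408875 -0.30974192] 1.3
```

Emit:
step_arm(series=[[0.45, [5, -20, 40], [0, 0, 0]], [0.45, [10, -40, 80], [0, 0, 0]], [0.45, [20, -60, 110], [0, 0, 0]], [0.45, [31, -64.5, 122], [0, 0, 0]], [0.45, [31, -64.5, 122], [0, 0, 0]]])

```text
t: 1.8
tool_pos: [564.3, 97.7, 195.6]
tcp_rot: [-0.99, 1.442, 1.346]
wrist_force: [0.7, -0.1, -0.3]
width: 38.6
```

Run:
```python
from h import *
n=np.array([.9596,-.0910,-.2663]); dn=np.array([-.2652,.0251,-.9639]); T=np.array([546.6,98,130.7])
go(T,frame(dn,-n)); o=robot.get_obs(); print(o['tool_pos'],o['width'])
im,W,cal=cam('scene'); cv2.imwrite('pics/s1.png',cv2.resize(im[90:250,270:470],None,fx=3,fy=3,interpolation=cv2.INTER_CUBIC))
```

```text
shift [67.2 -0.8 -1.2] turn [ 0.3 -0.2 -0.5]
[564.27316102  97.68832257 195.56663714] 38.564995937837885
```

View pics/s1.png

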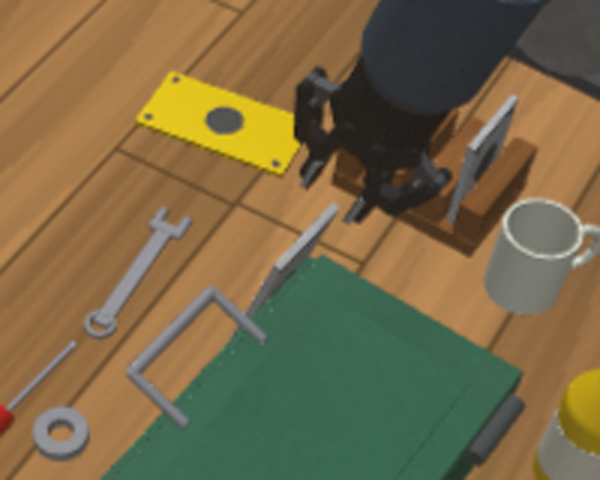

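The gripper's fingertips, at crop (310,180) and (355,215), straddle the line of the plate, whose top is at crop (335,208). The alignment looks good, so I'll go down and grip.

Emit:
step_arm(series=[[0.45, [20, -1, -1], [0, 0, 0]], [0.45, [40, -1, -1], [0, 0, 0]], [0.45, [55, -1, -1], [0, 0, 0]], [0.45, [67, -1, -1], [0, 0, 0]], [0.45, [67, -1, -1], [0, 0, 0]], [0, [67, -1, -1], [0, 0, 0]], [0, [67, -1, -1], [0, 0, 0]], [0, [67, -1, -1], [0, 0, 0]], [0, [67, -1, -1], [0, 0, 0]], [0, [67, -1, -1], [0, 0, 0]]], squeeze=60)

```text
t: 2.85
tool_pos: [548.2, 96.4, 134.0]
tcp_rot: [-0.993, 1.439, 1.342]
wrist_force: [-0.1, -0.6, 6.3]
width: 5.3
```

Run:
```python
from h import *
o=robot.get_obs(); print(o['tool_pos'],o['width'],o['wrist_force'])
p=o['tool_pos']; yaw=np.radians(-5.4); Rt=frame([0,0,-1],[-np.cos(np.radians(-4.5)),-np.sin(np.radians(-4.5)),0])
go(p+[0,0,60],R.from_rotvec(o['tcp_rot'])); go(p+[-30,0,150],Rt)
```

```text
[548.19194697  96.39973771 134.01873086] 5.280860057045327 [-0.11221522 -0.57459514  6.25518108]
shift [-57.8  16.1  -0.1] turn [0. 0. 0.]
shift [-136.4   69.1   -2.9] turn [ -0.7   0.  -15.6]
```

Emit:
step_arm(series=[[0, [-15, 4, 0], [0, 0, 0]], [0, [-29, 8, 0], [0, 0, 0]], [0, [-45, 12, 0], [0, 0, 0]], [0, [-58, 16, 0], [0, 0, 0]], [0, [-95, 42, -2], [-0.7, 0, -8]], [0, [-136, 69, -3], [-0.7, 0, -15.6]], [0, [-136, 69, -3], [-0.7, 0, -15.6]], [0, [-136, 69, -3], [-0.7, 0, -15.6]]])

```text
t: 3.65
tool_pos: [517.3, 97.0, 286.3]
tcp_rot: [-1.152, 1.238, 1.152]
wrist_force: [-0.3, 0.2, -4.5]
width: 5.4
```

Run:
```python
from h import *
o=robot.get_obs(); print(o['tool_pos'],o['width'],o['wrist_force'])
im,W,cal=cam('scene'); im2,W2,cal2=cam('top'); np.savez('l1.npz',im=im,W=W,im2=im2,W2=W2)
cv2.imwrite('pics/s2.png',np.hstack([im[40:280,260:460],im2[60:300,100:340]]).repeat(1,0))
print(R.from_rotvec(o['tcp_rot']).as_matrix().round(3).tolist())
```

```text
[517.2575629   96.98430016 286.29993069] 5.368488073721356 [-0.3274046   0.17264497 -4.54113957]
[[0.004, -0.997, 0.076], [0.004, 0.076, 0.997], [-1.0, -0.004, 0.004]]
```

View pics/s2.png

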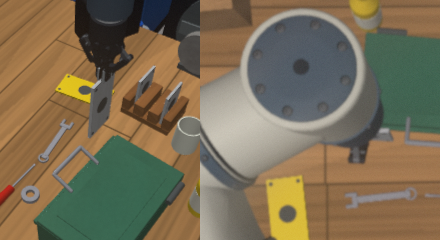

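The plate is held upright, at crop (105,105) in the scene view. I'll measure how it sits in the grip and where the slot walls are.

Run:
```python
from h import *
o=robot.get_obs(); R0=R.from_rotvec(o['tcp_rot'])
d=np.load('l1.npz'); im,W=d['im'],d['W']; h=cv2.cvtColor(im,cv2.COLOR_BGR2HSV)
v,u=np.mgrid[:400,:640]
L=R0.inv().apply((W.reshape(-1,3)-o['tool_pos'])).reshape(W.shape)
m=(h[...,1]<80)&(abs(L[...,1])<25)&(L[...,0]>5)&(L[...,0]<170)&(abs(L[...,2])<70)
Q=L[m]; c=np.median(Q,0); k=abs(Q[:,1]-c[1])<8; Q=Q[k]; A=np.c_[np.ones(len(Q)),Q[:,0],Q[:,2]]; s=np.linalg.lstsq(A,Q[:,1],rcond=None)[0]
print('plate face y in tool: y0,slope x,slope z',s,len(Q),'x range',np.percentile(Q[:,0],[1,99]),'z',np.percentile(Q[:,2],[2,98]))
# bottom edge angle
bx=[];
for z in np.arange(-35,36,5):
    q=Q[abs(Q[:,2]-z)<3]; bx.append((z,round(q[:,0].max(),1)) if len(q) else None)
print(bx)
for f,(lo,hi) in(('top0.npz',None or (125,205)),('scene0.npz',(375,452))):
    e=np.load(f); W=e['W']; hs=cv2.cvtColor(e['im'],cv2.COLOR_BGR2HSV); 
    reg=(W[...,0]>470)&(W[...,0]<680)&(W[...,1]>290)&(W[...,1]<440)&(hs[...,1]>90)&(abs(W[...,2]-65)<5)
    P=W[reg]
    for yaw in(-4.2,-4.6):
        a=np.radians(yaw); ex=np.array([np.cos(a),np.sin(a)]); ey=np.array([-ex[1],ex[0]]); c=np.array([575,368.])
        q=(P[:,:2]-c)@ex; w=(P[:,:2]-c)@ey
        hst,ed=np.histogram(q,np.arange(-100,101,2)); print(f,yaw,[(int(x),int(n)) for x,n in zip(ed,hst) if abs(x)<20 or 36<abs(x)<64 or abs(x)>80])
    print('y ext',np.percentile(w,[1,99]))
```

```text
plate face y in tool: y0,slope x,slope z [-5.08635982 -0.00600892 -0.02102476] 682 x range [  5.75922895 141.69864361] z [-40.72797665  45.13945905]
[(np.int64(-35), np.float64(129.6)), (np.int64(-30), np.float64(129.6)), (np.int64(-25), np.float64(124.6)), (np.int64(-20), np.float64(132.8)), (np.int64(-15), np.float64(132.1)), (np.int64(-10), np.float64(129.5)), (np.int64(-5), np.float64(125.2)), (np.int64(0), np.float64(129.1)), (np.int64(5), np.float64(127.1)), (np.int64(10), np.float64(129.3)), (np.int64(15), np.float64(127.9)), (np.int64(20), np.float64(127.9)), (np.int64(25), np.float64(127.4)), (np.int64(30), np.float64(129.5)), (np.int64(35), np.float64(129.6))]
top0.npz -4.2 [(-100, 0), (-98, 0), (-96, 0), (-94, 0), (-92, 0), (-90, 0), (-88, 0), (-86, 27), (-84, 45), (-82, 42), (-62, 42), (-60, 43), (-58, 10), (-56, 0), (-54, 0), (-52, 0), (-50, 0), (-48, 0), (-46, 0), (-44, 9), (-42, 17), (-40, 29), (-38, 40), (-18, 40), (-16, 42), (-14, 39), (-12, 48), (-10, 37), (-8, 11), (-6, 0), (-4, 0), (-2, 0), (0, 0), (2, 0), (4, 0), (6, 34), (8, 42), (10, 41), (12, 42), (14, 44), (1
[... 1502 characters left out ...]
0), (94, 0), (96, 0), (98, 0)]
scene0.npz -4.6 [(-100, 0), (-98, 0), (-96, 0), (-94, 0), (-92, 0), (-90, 0), (-88, 0), (-86, 0), (-84, 0), (-82, 5), (-62, 11), (-60, 3), (-58, 7), (-56, 5), (-54, 3), (-52, 1), (-50, 0), (-48, 0), (-46, 0), (-44, 0), (-42, 1), (-40, 9), (-38, 18), (-18, 20), (-16, 18), (-14, 16), (-12, 20), (-10, 13), (-8, 25), (-6, 20), (-4, 5), (-2, 0), (0, 0), (2, 0), (4, 0), (6, 0), (8, 1), (10, 12), (12, 17), (14, 17), (16, 16), (18, 17), (38, 9), (40, 5), (42, 5), (44, 5), (46, 2), (48, 0), (50, 0), (52, 0), (54, 0), (56, 0), (58, 3), (60, 12), (62, 18), (82, 20), (84, 20), (86, 21), (88, 5), (90, 0), (92, 0), (94, 0), (96, 0), (98, 0)]
y ext [-59.01086276  58.38083765]
```

Run:
```python
from h import *
a=np.radians(-4.5); Rt=frame([0,0,-1],[-np.cos(a),-np.sin(a),0])
go([575.9,365,286],Rt);go([575.9,365,225],Rt)
```

```text
shift [ -4.2 -37.7 272.1] turn [ 0.1  0.  -0.2]
shift [ 56.8 -37.9 272.1] turn [ 0.1  0.  -0.2]
```

Emit:
step_arm(series=[[0, [-4, -4, 25], [0, 0, 0]], [0, [-4, -8, 55], [0, 0, 0]], [0, [-4, -12, 90], [0, 0, 0]], [0, [-4, -17, 125], [0, 0, 0]], [0, [-4, -22, 160], [0, 0, 0]], [0, [-4, -27, 195], [0, 0, 0]], [0, [-4, -32, 230], [0, 0, 0]], [0, [-4, -36, 255], [0, 0, 0]], [0, [-4, -38, 272], [0, 0, -0.2]], [0, [26, -38, 272], [0, 0, -0.2]], [0, [56, -38, 272], [0, 0, -0.2]], [0, [56, -38, 272], [0, 0, -0.2]]])

```text
t: 4.95
tool_pos: [573.2, 363.4, 216.2]
tcp_rot: [-1.152, 1.263, 1.157]
wrist_force: [-0.9, -0.6, -4.6]
width: 4.8
```

```bash
cat > m.py <<'E'
from h import *
o=robot.get_obs(); print(o['tool_pos'],o['width'],o['wrist_force'],o['t']); R0=R.from_rotvec(o['tcp_rot']); print(R0.as_matrix().round(3).tolist())
im,W,cal=cam('scene'); h=cv2.cvtColor(im,cv2.COLOR_BGR2HSV)
L=R0.inv().apply((W.reshape(-1,3)-o['tool_pos'])).reshape(W.shape)
m=(h[...,1]<80)&(abs(L[...,1])<15)&(L[...,0]>5)&(L[...,0]<170)&(abs(L[...,2])<70)
Q=L[m]; print('plate face tool y',np.median(Q[:,1]),len(Q),'x',np.percentile(Q[:,0],[1,99]),'z',np.percentile(Q[:,2],[2,98]))
reg=(abs(L[...,2])<75)&(abs(L[...,1])<100)&(h[...,1]>90)&(abs(W[...,2]-65)<5)
q=L[reg]; hs,ed=np.histogram(q[:,1],np.arange(-20,21,1)); print(list(zip(ed[:-1].astype(int).tolist(),hs.tolist())))
im2=cam('top')[0]
E
cat >> m.py <<'E'
import sys
cv2.imwrite(f'pics/{sys.argv[1]}.png',cv2.resize(im[60:200,330:480],None,fx=4,fy=4,interpolation=cv2.INTER_CUBIC))
E
python3 m.py s3; python3 -c "
from h import *
a=np.radians(-4.5); go([575.9,365,195],frame([0,0,-1],[-np.cos(a),-np.sin(a),0]))"
```

```text
[573.15639617 363.38644958 216.18953415] 4.804243471363749 [-0.90331942 -0.64380847 -4.63336872] 4.95
[[-0.015, -0.997, 0.078], [-0.01, 0.078, 0.997], [-1.0, 0.014, -0.011]]
plate face tool y -4.458150807517468 404 x [  6.30674512 133.94214559] z [-42.60827727  40.80285945]
[(-20, 12), (-19, 9), (-18, 9), (-17, 9), (-16, 8), (-15, 5), (-14, 0), (-13, 0), (-12, 0), (-11, 0), (-10, 0), (-9, 0), (-8, 0), (-7, 0), (-6, 0), (-5, 0), (-4, 0), (-3, 0), (-2, 0), (-1, 7), (0, 8), (1, 4), (2, 5), (3, 1), (4, 3), (5, 1), (6, 4), (7, 2), (8, 4), (9, 2), (10, 3), (11, 2), (12, 4), (13, 3), (14, 2), (15, 2), (16, 6), (17, 4), (18, 5), (19, 3)]
shift [28.8  0.2  0.9] turn [ 0.  -0.2 -0.2]
```

View pics/s3.png

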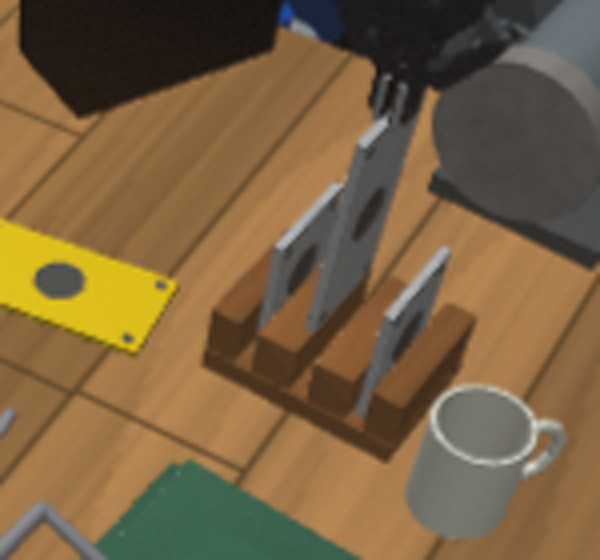

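The image shows the plate above the rack, but the arm had not settled when I read its pose. I'll measure again.

```bash
python3 m.py s3b
```

```text
[576.13792046 364.23363678 223.80080239] 5.73666956587099 [-0.20853835 -0.33982439 -1.49964922] 5.05
[[-0.004, -0.997, 0.078], [-0.004, 0.078, 0.997], [-1.0, 0.003, -0.004]]
plate face tool y -7.06719263898961 438 x [  6.41784385 134.88805472] z [-41.74221032  44.28520344]
[(-20, 14), (-19, 4), (-18, 13), (-17, 8), (-16, 7), (-15, 12), (-14, 12), (-13, 10), (-12, 8), (-11, 4), (-10, 6), (-9, 0), (-8, 0), (-7, 0), (-6, 0), (-5, 0), (-4, 0), (-3, 0), (-2, 0), (-1, 0), (0, 0), (1, 0), (2, 0), (3, 0), (4, 5), (5, 3), (6, 3), (7, 4), (8, 3), (9, 4), (10, 6), (11, 2), (12, 4), (13, 5), (14, 3), (15, 4), (16, 6), (17, 5), (18, 6), (19, 4)]
```

The plate and the slot now agree to about 0.5 mm in the same view, so I'll lower it in.

Emit:
step_arm(series=[[0, [12, 0, 0], [0, 0, 0]], [0, [24, 0, 0], [0, 0, 0]], [0, [32, 0, 0], [0, 0, 0]], [0, [40, 0, 0], [0, 0, 0]], [0, [45, 0, 0], [0, 0, 0]], [0, [45, 0, 0], [0, 0, 0]], [0, [45, 0, 0], [0, 0, 0]]])

```text
t: 5.85
tool_pos: [587.3, 366.2, 202.1]
tcp_rot: [-1.155, 1.207, 1.133]
wrist_force: [0.7, -3.1, 45.3]
width: 4.9
```

```bash
python3 m.py s4;python3 -c "
from h import *
o=robot.get_obs();print(o['wrist_force'],o['wrist_torque'],o['tool_pos'])"
```

```text
[587.3143798  366.21897564 202.05651784] 4.938376243879223 [ 0.68804986 -3.12421146 45.3179509 ] 5.85
[[0.036, -0.996, 0.078], [0.016, 0.079, 0.997], [-0.999, -0.035, 0.018]]
plate face tool y 2.03417601743077 370 x [  6.98760028 135.93789282] z [-44.8971594   40.24046605]
[(-20, 2), (-19, 6), (-18, 6), (-17, 2), (-16, 4), (-15, 5), (-14, 5), (-13, 6), (-12, 4), (-11, 11), (-10, 6), (-9, 7), (-8, 14), (-7, 7), (-6, 6), (-5, 15), (-4, 6), (-3, 10), (-2, 8), (-1, 8), (0, 7), (1, 10), (2, 9), (3, 6), (4, 12), (5, 6), (6, 9), (7, 4), (8, 0), (9, 0), (10, 0), (11, 0), (12, 0), (13, 0), (14, 0), (15, 0), (16, 0), (17, 0), (18, 0), (19, 1)]
[ 1.27183804 -2.40152014 45.59217413] [-0.90484311 -0.79115414 -0.10717951] [587.34398559 366.2418636  202.10355967]
```

View pics/s4.png

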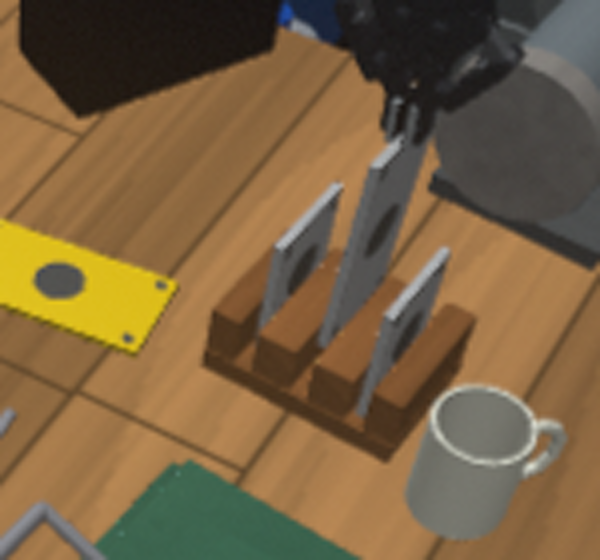

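The plate is caught on top of the far wall, with its bottom at z≈66 and a force of 45 N. The arm is springy, so I'll lift, let it settle, and measure at the plate's bottom edge.

Emit:
step_arm(series=[[0, [-10, 5, 0], [0, 0, 2]], [0, [-20, 11, 0], [0, 0, 2]], [0, [-20, 11, 0], [0, 0, 2]], [0, [-20, 11, 0], [0, 0, 2]], [0, [-20, 11, 0], [0, 0, 2]], [0, [-20, 11, 0], [0, 0, 2]], [0, [-20, 11, 0], [0, 0, 2]], [0, [-20, 11, 0], [0, 0, 2]]])

```text
t: 6.75
tool_pos: [575.6, 366.8, 221.2]
tcp_rot: [-1.138, 1.232, 1.159]
wrist_force: [-0.2, 0.5, -2.4]
width: 5.2
```

```bash
cat > m2.py <<'E'
from h import *
o=robot.get_obs(); print(o['tool_pos'],o['wrist_force'],o['t'],R.from_rotvec(o['tcp_rot']).as_matrix().round(3).tolist())
a=np.radians(-4.5); ex=np.array([np.cos(a),np.sin(a)]); ey=np.array([-ex[1],ex[0]]); c=np.array([575,367.])
for n in('scene','top'):
    im,W,cal=cam(n); h=cv2.cvtColor(im,cv2.COLOR_BGR2HSV)
    q=(W[...,:2]-c)@ex; w=(W[...,:2]-c)@ey; Z=W[...,2]
    ok=(abs(w)<70)&(abs(q)<25); gr=ok&(h[...,1]<80)
    for lo,hi in((70,90),(90,120),(120,150),(150,190)):
        m=gr&(Z>lo)&(Z<hi); print(n,'plate',lo,hi,m.sum(),np.percentile(q[m],[10,50,90]).round(1) if m.sum()>5 else '')
    m=gr&(Z>60); print(' plate z min',np.percentile(Z[m],[1,3]) if m.sum()>5 else'', 'w',np.percentile(w[m],[2,98]) if m.sum()>5 else'')
    m=ok&(h[...,1]>90)&(abs(Z-65)<5); hs,ed=np.histogram(q[m],np.arange(-16,17,1)); print(' rack',list(zip(ed[:-1].astype(int).tolist(),hs.tolist())))
o=robot.get_obs(); print(o['tool_pos'],o['t'])
E
python3 m2.py
```

```text
[575.59685842 366.77805933 221.18236904] [-0.15655781  0.49051557 -2.35561568] 6.75 [[0.001, -0.997, 0.078], [0.018, 0.078, 0.997], [-1.0, 0.0, 0.018]]
scene plate 70 90 3 
scene plate 90 120 72 [-10.1  -6.5  -5.3]
scene plate 120 150 77 [-8.  -4.1 -2.6]
scene plate 150 190 112 [-4.7 -1.2  0.5]
 plate z min [ 98.10573141 115.0978714 ] w [-49.91914933  31.75344968]
 rack [(-16, 5), (-15, 6), (-14, 8), (-13, 14), (-12, 9), (-11, 6), (-10, 12), (-9, 11), (-8, 5), (-7, 9), (-6, 14), (-5, 8), (-4, 6), (-3, 0), (-2, 0), (-1, 0), (0, 0), (1, 0), (2, 0), (3, 0), (4, 0), (5, 0), (6, 0), (7, 0), (8, 1), (9, 0), (10, 5), (11, 6), (12, 12), (13, 6), (14, 11), (15, 6)]
top plate 70 90 9 [-18.4 -18.1 -17.9]
top plate 90 120 107 [-17.9 -16.7 -14.4]
top plate 120 150 118 [-15.5 -14.2 -12.6]
top plate 150 190 173 [-12.9 -11.4  -9.4]
 plate z min [104.1555737  135.88268809] w [-55.92829975  20.14347151]
 rack [(-16, 5), (-15, 4), (-14, 7), (-13, 4), (-12, 4), (-11, 6), (-10, 3), (-9, 5), (-8, 2), (-7, 0), (-6, 0), (-5, 0), (-4, 0), (-3, 0), (-2, 0), (-1, 0), (0, 0), (1, 0), (2, 0), (3, 0), (4, 0), (5, 0), (6, 4), (7, 7), (8, 12), (9, 10), (10, 8), (11, 12), (12, 11), (13, 13), (14, 12), (15, 12)]
[575.67739563 366.80571812 221.46926414] 6.85
```

```bash
cat > m3.py <<'E'
from h import *
import sys
o=robot.get_obs(); print('t',o['t'],o['tool_pos'],o['wrist_force'],'w',o['width'])
R0=R.from_rotvec(o['tcp_rot']); print(R0.as_matrix().round(3).tolist())
out=[]
for n,c0 in(('scene',(60,200,330,480)),('top',(120,240,110,240))):
    im,W,cal=cam(n); h=cv2.cvtColor(im,cv2.COLOR_BGR2HSV); L=R0.inv().apply((W.reshape(-1,3)-o['tool_pos'])).reshape(W.shape)
    m=(h[...,1]<80)&(h[...,2]>70)&(abs(L[...,1])<25)&(L[...,0]>3)&(L[...,0]<170)&(abs(L[...,2])<70)
    Q=L[m]
    if len(Q)>30:
        for _ in range(4):
            A=np.c_[np.ones(len(Q)),Q[:,0],Q[:,2]]; s=np.linalg.lstsq(A,Q[:,1],rcond=None)[0]; r=Q[:,1]-A@s; Q=Q[abs(r)<max(3,2*np.std(r))]
        print(n,len(Q),'y0,slope_x,slope_z',s.round(3),'x',np.percentile(Q[:,0],[1,99]).round(1),'z',np.percentile(Q[:,2],[1,99]).round(1))
        print('  bottom',[(z,round(np.percentile(Q[abs(Q[:,2]-z)<5][:,0],98),1)) for z in range(-40,41,10) if (abs(Q[:,2]-z)<5).sum()>4])
    q=L[(abs(L[...,2])<75)&(h[...,1]>90)&(abs(W[...,2]-65)<5)]; hs,ed=np.histogram(q[:,1],np.arange(-26,27,1)); print('  rack',dict((int(e),int(k)) for e,k in zip(ed,hs) if k>1))
    a,b,c,d=c0; out.append(cv2.resize(im[a:b,c:d],(400,int(400*(b-a)/(d-c))),interpolation=cv2.INTER_CUBIC))
H=max(i.shape[0] for i in out); cv2.imwrite(f'pics/{sys.argv[1]}.png',np.hstack([cv2.copyMakeBorder(i,0,H-i.shape[0],0,0,0) for i in out]))
E
python3 m3.py s5
```

```text
t 6.85 [575.67739563 366.80571812 221.46926414] [ 0.57840085 -0.38126361 -2.94884801] w 5.557223218201315
[[0.001, -0.997, 0.078], [0.018, 0.078, 0.997], [-1.0, 0.0, 0.018]]
scene 262 y0,slope_x,slope_z [-2.269  0.079 -0.01 ] x [  3.2 131.4] z [-42.7  42.5]
  bottom [(-40, np.float64(130.1)), (-30, np.float64(125.1)), (-20, np.float64(122.1)), (-10, np.float64(132.8)), (0, np.float64(130.9)), (10, np.float64(126.1)), (20, np.float64(124.9)), (30, np.float64(127.5)), (40, np.float64(112.4))]
  rack {-26: 10, -25: 9, -24: 10, -23: 8, -22: 9, -21: 10, -20: 9, -19: 9, -18: 8, -17: 12, -16: 6, -15: 7, -14: 11, -13: 11, -12: 7, -11: 6, -10: 2, -9: 2, 3: 3, 4: 8, 5: 11, 6: 9, 7: 10, 8: 8, 9: 7, 10: 9, 11: 9, 12: 8, 13: 7, 14: 10, 15: 9, 16: 4, 17: 2, 18: 3, 19: 4, 20: 4, 22: 4, 23: 2, 24: 5, 25: 4}
top 478 y0,slope_x,slope_z [8.031 0.081 0.011] x [  5.5 132.1] z [-43.2  42.6]
  bottom [(-40, np.float64(126.2)), (-30, np.float64(127.6)), (-20, np.float64(129.9)), (-10, np.float64(132.5)), (0, np.float64(126.2)), (10, np.float64(128.5)), (20, np.float64(130.3)), (30, np.float64(132.2)), (40, np.float64(127.5))]
  rack {-26: 14, -25: 17, -24: 14, -23: 16, -22: 12, -21: 14, -20: 10, -19: 17, -18: 13, -17: 11, -16: 11, -15: 15, -14: 5, -13: 15, -12: 11, -11: 14, -10: 6, -9: 12, -8: 10, -7: 7, 8: 5, 9: 5, 10: 4, 11: 7, 12: 3, 13: 6, 14: 2, 15: 5, 16: 7, 17: 20, 18: 22, 19: 18, 20: 25, 21: 18, 22: 26, 23: 19, 24: 19, 25: 22}
```

View pics/s5.png

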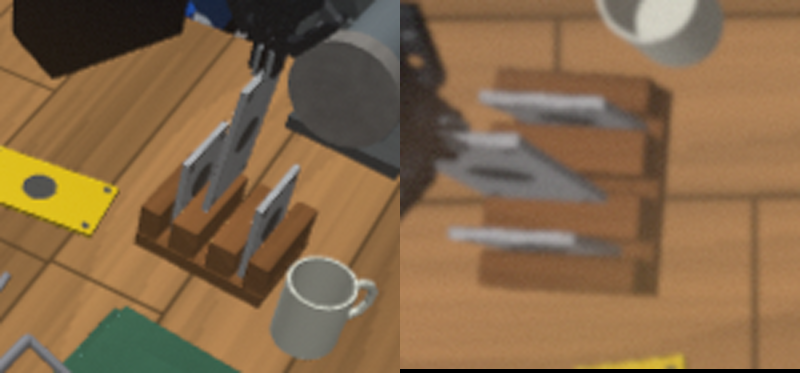

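Both views show the plate clearly, and it tilted about 4.6° in the grip with its bottom towards -x. I'll tilt the tool to make it upright, correct the sideways offset, grip harder and remeasure.

Run:
```python
from h import *
a=np.radians(-4.5); Rt=frame([0,0,-1],[-np.cos(a),-np.sin(a),0])*R.from_rotvec([0,0,np.radians(-4.57)])
go([579.8,366,224],Rt)
```

```text
shift [-2.4 -4.2 -0.4] turn [-0.   1.1 -4.6]
```

Emit:
step_arm(series=[[0, [-2.4, -2, 0], [0, 0.5, -2.3]], [0, [-2.4, -4.2, -0.4], [0, 1.1, -4.6]], [0, [-2.4, -4.2, -0.4], [0, 1.1, -4.6]], [0, [-2.4, -4.2, -0.4], [0, 1.1, -4.6]], [0, [-2.4, -4.2, -0.4], [0, 1.1, -4.6]], [0, [-2.4, -4.2, -0.4], [0, 1.1, -4.6]]], squeeze=110)

```text
t: 7.55
tool_pos: [580.1, 365.9, 223.9]
tcp_rot: [-1.19, 1.19, 1.09]
wrist_force: [0.3, -0.2, -2.6]
width: 2.7
```

```bash
cat > m4.py <<'E'
from h import *
# plate vs slot in rack axes, world-vertical
o=robot.get_obs(); print('t',o['t'],o['tool_pos'].round(2),o['wrist_force'].round(1),'w',o['width'],o['joint_vel'].round(3))
a=np.radians(-4.5); Rr=frame([0,0,-1],[-np.cos(a),-np.sin(a),0]); c=np.array([575,367,65.])
for n,sg in(('scene',1),('top',-1)):
    im,W,cal=cam(n); h=cv2.cvtColor(im,cv2.COLOR_BGR2HSV); L=((W.reshape(-1,3)-c)@Rr.as_matrix()).reshape(W.shape); L[...,1]*=-1; Z=-L[...,0]
    m=(h[...,1]<80)&(h[...,2]>70)&(abs(L[...,1])<22)&(Z>8)&(Z<125)&(abs(L[...,2])<65)
    Q=np.c_[Z[m],L[m][:,1],L[m][:,2]]
    if len(Q)>30:
        for _ in range(4):
            A=np.c_[np.ones(len(Q)),Q[:,0],Q[:,2]]; s=np.linalg.lstsq(A,Q[:,1],rcond=None)[0]; r=Q[:,1]-A@s; Q=Q[abs(r)<max(3,2*np.std(r))]
        print(n,len(Q),'plate centre x at rack top',round(s[0]-4*sg,2),'lean/mm z,y',s[1:].round(3),'zmin above rack',np.percentile(Q[:,0],1).round(1),'y',np.percentile(Q[:,2],[1,99]).round(1))
    rk=(abs(L[...,2])<60)&(h[...,1]>90)&(abs(Z)<5); q=L[rk][:,1]; lo=q[(q<0)&(q>-25)]; hi=q[(q>0)&(q<25)]
    print('  slot edges',lo.max().round(1),np.percentile(lo,97).round(1),np.percentile(hi,3).round(1),hi.min().round(1))
E
python3 m4.py
```

```text
t 7.55 [580.1  365.89 223.92] [ 0.3 -0.2 -2.6] w 2.7432679929144475 [-0.    -0.002 -0.003  0.001  0.004 -0.002]
scene 230 plate centre x at rack top 2.1 lean/mm z,y [0.003 0.006] zmin above rack 23.1 y [-43.7  43.8]
  slot edges -2.7 -3.3 10.9 9.6
top 245 plate centre x at rack top -0.76 lean/mm z,y [ 0.009 -0.013] zmin above rack 29.6 y [-44.1  41.4]
  slot edges -7.0 -8.2 8.3 7.1
```

Plate upright now (lean 0.006), 1 mm towards -x of the slot centre. I'll correct that and lower it slowly.

Run:
```python
from h import *
o=robot.get_obs()
for z in(224,208,192,178,165): go([581.1,365.9,z],R.from_rotvec(o['tcp_rot']),o)
```

```text
shift [-0.  -1.   0.1] turn [0. 0. 0.]
shift [15.9  0.3  0.1] turn [0. 0. 0.]
shift [31.9  1.5  0.1] turn [0. 0. 0.]
shift [45.8  2.7  0.1] turn [0. 0. 0.]
shift [58.8  3.7  0.1] turn [0. 0. 0.]
```

Emit:
step_arm(series=[[0, [0, -1, 0], [0, 0, 0]], [0, [4, -0.7, 0], [0, 0, 0]], [0, [8, -0.4, 0], [0, 0, 0]], [0, [12, 0, 0], [0, 0, 0]], [0, [16, 0.3, 0], [0, 0, 0]], [0, [20, 0.6, 0], [0, 0, 0]], [0, [24, 0.9, 0], [0, 0, 0]], [0, [28, 1.2, 0], [0, 0, 0]], [0, [32, 1.5, 0], [0, 0, 0]], [0, [32, 1.5, 0], [0, 0, 0]], [0, [32, 1.5, 0], [0, 0, 0]]])

```text
t: 8.75
tool_pos: [581.2, 365.7, 191.9]
tcp_rot: [-1.19, 1.19, 1.09]
wrist_force: [-0.7, -0.1, -2.2]
width: 3.1
```

```bash
python3 m4.py
```

```text
t 8.75 [581.17 365.73 191.88] [-0.7 -0.1 -2.2] w 3.082448450638906 [-0.    -0.002  0.008  0.002 -0.001  0.001]
scene 264 plate centre x at rack top 3.88 lean/mm z,y [0.003 0.007] zmin above rack 9.7 y [-43.2  43.3]
  slot edges -3.8 -5.2 10.3 7.2
top 258 plate centre x at rack top 1.22 lean/mm z,y [ 0.006 -0.016] zmin above rack 10.2 y [-44.4  39.1]
  slot edges -7.2 -8.1 8.4 7.7
```

Emit:
step_arm(series=[[0, [4, 0.6, 0], [0, 0, 0]], [0, [8, 0.9, 0], [0, 0, 0]], [0, [12, 1.2, 0], [0, 0, 0]], [0, [16, 1.5, 0], [0, 0, 0]], [0, [20, 1.9, 0], [0, 0, 0]], [0, [24, 2.2, 0], [0, 0, 0]], [0, [28, 2.5, 0], [0, 0, 0]], [0, [31, 2.8, 0], [0, 0, 0]], [0, [31, 2.8, 0], [0, 0, 0]], [0, [31, 2.8, 0], [0, 0, 0]]])

```text
t: 9.85
tool_pos: [581.0, 365.9, 161.1]
tcp_rot: [-1.19, 1.189, 1.09]
wrist_force: [-0.2, 0.4, -3.0]
width: 3.1
```

```bash
python3 m4.py
```

```text
t 9.85 [581.05 365.86 161.14] [-0.2  0.4 -3. ] w 3.147045952022777 [-0.    -0.002  0.008  0.001 -0.002  0.003]
scene 266 plate centre x at rack top 3.76 lean/mm z,y [0.005 0.008] zmin above rack 9.2 y [-44.2  43.5]
  slot edges -3.2 -4.4 10.1 8.3
top 222 plate centre x at rack top 1.2 lean/mm z,y [ 0.006 -0.019] zmin above rack 9.4 y [-43.8  38.4]
  slot edges -7.2 -7.9 8.1 6.9
```

Emit:
step_arm(series=[[0, [2, 0.2, 0], [0, 0, 0]], [0, [4, 0.3, 0], [0, 0, 0]], [0, [6, 0.5, 0], [0, 0, 0]], [0, [8, 0.6, 0], [0, 0, 0]], [0, [9, 0.7, 0], [0, 0, 0]], [0, [9, 0.7, 0], [0, 0, 0]]])

```text
t: 10.55
tool_pos: [584.3, 365.8, 158.0]
tcp_rot: [-1.192, 1.18, 1.085]
wrist_force: [-0.9, -3.1, 12.6]
width: 3.2
```

Emit:
step_arm(series=[[0, [-1, 3, 0], [0, 0, -0.5]], [0, [-1, 3, 0], [0, 0, -0.5]], [0.4, [-1, 3, 0], [0, 0, -0.5]], [0.4, [-1, 3, 0], [0, 0, -0.5]], [0.4, [-1, 3, 0], [0, 0, -0.5]], [0.4, [-1, 3, 0], [0, 0, -0.5]], [0.4, [-1, 3, 0], [0, 0, -0.5]]], squeeze=60)

```text
t: 11.25
tool_pos: [581.3, 366.1, 158.7]
tcp_rot: [-1.196, 1.173, 1.078]
wrist_force: [-0.9, 0.3, -0.2]
width: 34.1
```

```bash
python3 m4.py
```

```text
t 11.25 [581.28 366.11 158.69] [-0.9  0.3 -0.2] w 34.14335657305771 [-0.001 -0.002  0.     0.001 -0.    -0.   ]
scene 249 plate centre x at rack top 4.89 lean/mm z,y [0.005 0.006] zmin above rack 9.4 y [-43.3  43.6]
  slot edges -2.9 -4.0 9.7 8.2
top 282 plate centre x at rack top 2.43 lean/mm z,y [ 0.006 -0.016] zmin above rack 9.5 y [-43.6  42.6]
  slot edges -7.3 -8.1 8.5 7.0
```

The plate is released and upright in the slot, with 0 N at the wrist. I'll retreat straight up, then measure the handle and lid again.

Emit:
step_arm(series=[[0.4, [-20, -1.8, 0], [0, 0, 0]], [0.4, [-50, -4.5, 0], [0, 0, 0]], [0.4, [-80, -7, 0], [0, 0, 0]], [0.4, [-110, -10, 0], [0, 0, 0]], [0.4, [-120, -11, 0], [0, 0, 0]], [0.4, [-120, -11, -40], [0, 0, 5]], [0.4, [-120, -11, -80], [0, 0, 5]], [0.4, [-120, 0, -120], [0, 0, 5]], [0.4, [-120, 0, -160], [0, 0, 5]], [0.4, [-120, 0, -180], [0, 0, 5]], [0.4, [-120, 0, -180], [0, 0, 5]]])

```text
t: 12.45
tool_pos: [555.1, 184.8, 278.8]
tcp_rot: [-1.152, 1.235, 1.14]
wrist_force: [0.0, 0.8, 0.8]
width: 34.3
```

```bash
python3 m4.py
python3 - <<'E'
from h import *
a=np.radians(-5.3); ex=np.array([np.cos(a),np.sin(a)]); ey=np.array([-ex[1],ex[0]]); c=np.array([502.,-28.])
for n in('scene','top'):
    im,W,cal=cam(n); h=cv2.cvtColor(im,cv2.COLOR_BGR2HSV)
    if n=='scene': sc=im
    q=(W[...,:2]-c)@ex; w=(W[...,:2]-c)@ey; Z=W[...,2]
    m=(abs(w)<70)&(abs(q)<10)&(Z>128)&(Z<150)
    l=cv2.fitLine(W[m][:,:2].astype(np.float32),cv2.DIST_HUBER,0,.01,.01).ravel()
    print(n,m.sum(),'bar q',np.median(q[m]).round(1),'yaw',np.degrees(np.arctan(-l[0]/l[1])).round(2),'w',np.percentile(w[m],[2,98]).round(1),'ztop',np.percentile(Z[m],[50,90]).round(1))
    g=(h[...,0]>60)&(h[...,0]<95)&(h[...,1]>80)&(q>0)&(q<270)&(abs(w)<190)&(Z>100)&(Z<125)
    print('  lid q',np.percentile(q[g],[0.5,99.5]).round(1),'w',np.percentile(w[g],[.5,99.5]).round(1),'z',np.median(Z[g]))
    if n=='top': tp=im
go([*(c),230],frame([0,0,-1],[-ex[0],-ex[1],0]))
o=np.hstack([cv2.resize(sc[60:200,330:480],(400,373)),cv2.resize(tp[110:250,100:250],(400,373))]); cv2.imwrite('pics/s6.png',o)
E
```

```text
t 12.45 [555.14 184.82 278.8 ] [0.  0.8 0.8] w 34.30267202049157 [ 0.04   0.038  0.027 -0.013  0.005 -0.025]
scene 276 plate centre x at rack top 4.77 lean/mm z,y [-0.001  0.004] zmin above rack 9.0 y [-43.2  43.3]
  slot edges -3.6 -4.5 9.5 8.5
top 77 plate centre x at rack top 1.73 lean/mm z,y [-0.004  0.   ] zmin above rack 10.0 y [-3.  41.7]
scene 189 bar q 5.1 yaw -5.22 w [-56.7  56.2] ztop [141.1 143.4]
  lid q [ 37.2 251.5] w [-168.   166.2] z 113.40595178279497
top 294 bar q -0.2 yaw -5.25 w [-56.6  57.2] ztop [141.3 143.8]
  lid q [ 47.3 240.8] w [-149.9  106.8] z 114.57885940800776
shift [  45.9   36.4 -219.8] turn [0.8 0.2 0.6]Traceback (most recent call last):
  File "m4.py", line 14, in <module>
    print('  slot edges',lo.max().round(1),np.percentile(lo,97).round(1),np.percentile(hi,3).round(1),hi.min().round(1))
                                                                         ~~~~~~~~~~~~~^^^^^^
    return _quantile_unchecked(
        a, q, axis, out, overwrite_input, method, keepdims, weights)
    return _ureduce(a,
                    func=_quantile_ureduce_func,
    ...<5 lines>...
                    overwrite_input=overwrite_input,
                    method=method)
    r = func(a, **kwargs)
    result = _quantile(arr,
                       quantiles=q,
    ...<2 lines>...
                       out=out,
                       weights=wgt)
    slices_having_nans = np.isnan(arr[-1, ...])
                                  ~~~^^^^^^^^^
IndexError: index -1 is out of bounds for axis 0 with size 0
```

View pics/s6.png

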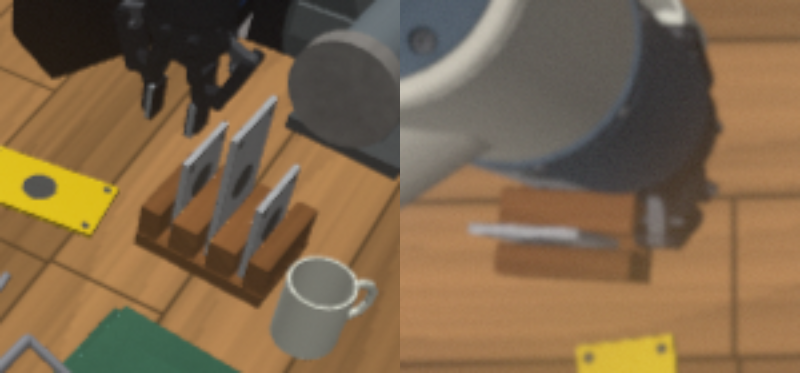

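The plate stands in the middle slot, at crop (245,170), between the two shorter plates, and it is vertical. Now I'll move to the handle.

Emit:
step_arm(series=[[0.4, [10, 8, -40], [0, 0, 0]], [0.4, [20, 16, -85], [0, 0, 0]], [0.4, [30, 24, -130], [0, 0, 0]], [0.4, [40, 32, -175], [0.8, 0.2, 0.6]], [0.4, [46, 34.5, -210], [0.8, 0.2, 0.6]], [0.4, [46, 34.5, -220], [0.8, 0.2, 0.6]], [0.4, [46, 34.5, -220], [0.8, 0.2, 0.6]], [0.4, [46, 34.5, -220], [0.8, 0.2, 0.6]], [0.4, [46, 34.5, -220], [0.8, 0.2, 0.6]]], squeeze=25)

```text
t: 13.55
tool_pos: [504.5, -27.0, 229.9]
tcp_rot: [-1.142, 1.251, 1.141]
wrist_force: [0.4, 0.6, -0.9]
width: 34.0
```

Run:
```python
from h import *
a=np.radians(-5.25); go([504,-28.2,120],frame([0,0,-1],[-np.cos(a),-np.sin(a),0])); o=robot.get_obs(); print(o['tool_pos'],o['joint_vel'].round(3))
im,W,cal=cam('scene'); m=(W[...,0]>560)&(W[...,0]<592)&(abs(W[...,1]-367)<55)&(W[...,2]>150); print('plate top z',np.percentile(W[m][:,2],[50,95,99]))
```

```text
shift [109.9   0.4  -1.2] turn [0. 0. 0.]
[504.47289508 -27.04161859 229.8816023 ] [ 0.    -0.004 -0.003  0.001 -0.     0.002]
plate top z [183.68115797 201.27110878 201.92840939]
```

Plate top is at z≈201, as expected for 20 + 180, so it is on the slot floor. Next I'll go down to the bar and close.

Emit:
step_arm(series=[[0.4, [25, 0, -1], [0, 0, 0]], [0.4, [50, 0, -1], [0, 0, 0]], [0.4, [75, 0, -1], [0, 0, 0]], [0.4, [95, 0, -1], [0, 0, 0]], [0.4, [109, 0, -1], [0, 0, 0]], [0.4, [109, 0, -1], [0, 0, 0]], [0.4, [109, 0, -1], [0, 0, 0]], [0, [109, 0, -1], [0, 0, 0]], [0, [109, 0, -1], [0, 0, 0]], [0, [109, 0, -1], [0, 0, 0]], [0, [109, 0, -1], [0, 0, 0]], [0, [109, 0, -1], [0, 0, 0]]], squeeze=25)

```text
t: 14.8
tool_pos: [504.4, -28.1, 121.0]
tcp_rot: [-1.142, 1.25, 1.141]
wrist_force: [-0.4, -1.1, -0.1]
width: -0.0
```

```bash
cat > arc.py <<'E'
from h import *
import sys
# TCP stays tool-down; bar rotates in the pads. start pose measured at lid=0
o=robot.get_obs(); a=np.radians(-5.25); ex=np.array([np.cos(a),np.sin(a),0]); R0=R.from_rotvec(o['tcp_rot'])
t0=float(sys.argv[1]); f=lambda t:-252.7*np.cos(t+.147)*ex+np.array([0,0,252.7*np.sin(t+.147)])
print(o['tool_pos'],o['wrist_force'].round(2),o['width'])
for t in map(float,sys.argv[2:]): print(t,np.round(R0.inv().apply(f(t)-f(t0)),1).tolist())
E
python3 arc.py 0 .04 .08 .12 .16 .2 .24 .28 .3
```

```text
[504.394619   -28.1409493  121.03494407] [-0.35 -1.11 -0.1 ] -0.04267478056061139
0.04 [-10.0, -1.7, 0.0]
0.08 [-19.9, -3.8, 0.0]
0.12 [-29.7, -6.2, 0.0]
0.16 [-39.3, -9.1, 0.0]
0.2 [-48.9, -12.4, 0.0]
0.24 [-58.3, -16.0, 0.0]
0.28 [-67.6, -20.0, 0.0]
0.3 [-72.2, -22.1, 0.0]
```

The fingers shut fully (width 0), so the bar isn't between the pads. I'll look.

Run:
```python
from h import *
out=[]
for n,(a,b,c,d) in(('scene',(140,260,280,400)),('top',(150,250,270,370))):
    im,W,cal=cam(n); out.append(cv2.resize(im[a:b,c:d],(400,400),interpolation=cv2.INTER_CUBIC))
    if n=='scene':
        q=W; m=(q[...,0]>480)&(q[...,0]<530)&(abs(q[...,1]+28)<65)&(q[...,2]>125)&(q[...,2]<150); P=W[m]; 
        for lo in(-90,-70,40-28-30):pass
        print(np.percentile(P,[2,50,98],axis=0).round(1).tolist())
cv2.imwrite('pics/s7.png',np.hstack(out))
```

```text
[[497.5, -88.1, 126.8], [507.3, -62.2, 139.5], [528.7, 23.1, 144.4]]
```

View pics/s7.png

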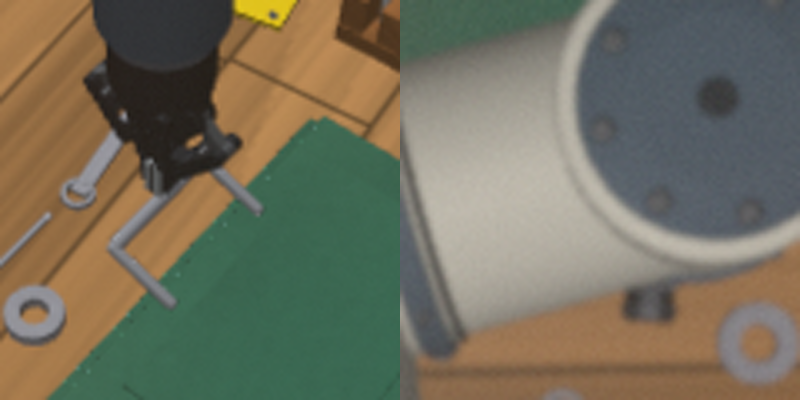

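Run:
```python
from h import *
im,W,cal=cam('scene'); 
for p in([504.4,-28,121],[504.4,-28,137],[504,-28,175],[498.8,-84,137],[509,28,137]): print(p,((proj(p,cal)-[280,140])*400/120).round())
h=cv2.cvtColor(im,cv2.COLOR_BGR2HSV)
m=(h[...,2]<70)&(W[...,2]>100)&(W[...,2]<200)&(abs(W[...,0]-504)<60)&(abs(W[...,1]+28)<50)
P=W[m]
for lo in range(110,200,10):
    k=P[(P[:,2]>=lo)&(P[:,2]<lo+10)]
    if len(k)>2: print(lo,len(k),'x',np.percentile(k[:,0],[5,50,95]).round(),'y',np.percentile(k[:,1],[5,95]).round())
```

```text
[504.4, -28, 121] [156. 214.]
[504.4, -28, 137] [156. 202.]
[504, -28, 175] [156. 172.]
[498.8, -84, 137] [109. 250.]
[509, 28, 137] [200. 156.]
160 4 x [511. 514. 516.] y [-35. -33.]
170 19 x [493. 514. 520.] y [-39. -24.]
180 19 x [493. 515. 519.] y [-37. -32.]
190 8 x [499. 511. 520.] y [-39. -33.]
```

The visible fingertips end at about z≈150, roughly 30 mm above the reported TCP of 121, so the fingers shut above the bar. I'll check the tip height numerically before going lower.

Run:
```python
from h import *
im,W,cal=cam('scene'); h=cv2.cvtColor(im,cv2.COLOR_BGR2HSV)
# per-pixel column listing under the tool axis: color + world point
for v in range(186,208):
    print(v,[(tuple(int(c) for c in im[v,u]),W[v,u].round().astype(int).tolist()) for u in (325,328,331)])
```

```text
186 [((26, 31, 37), [503, -34, 203]), ((31, 34, 39), [519, -47, 228]), ((39, 42, 45), [522, -38, 221])]
187 [((69, 69, 70), [502, -33, 198]), ((30, 35, 38), [515, -40, 214]), ((39, 40, 44), [519, -33, 210])]
188 [((119, 118, 116), [502, -34, 194]), ((30, 34, 38), [515, -41, 211]), ((29, 34, 36), [520, -35, 208])]
189 [((66, 67, 68), [503, -36, 193]), ((32, 35, 39), [515, -40, 207]), ((30, 34, 38), [520, -35, 205])]
190 [((54, 56, 58), [505, -37, 192]), ((32, 36, 39), [515, -40, 203]), ((29, 34, 37), [520, -35, 200])]
191 [((51, 53, 56), [507, -41, 193]), ((44, 45, 48), [514, -38, 196]), ((32, 35, 39), [519, -33, 193])]
192 [((51, 55, 57), [504, -37, 183]), ((59, 62, 62), [513, -36, 189]), ((29, 35, 37), [519, -33, 190])]
193 [((51, 54, 56), [504, -36, 178]), ((59, 61, 62), [511, -34, 181]), ((28, 34, 37), [520, -34, 188])]
194 [((51, 54, 55), [505, -38, 176]), ((59, 61, 61), [512, -35, 179]), ((28, 33, 38), [519, -33, 182])]
195 [((50, 53, 56), [505, -38, 173]), ((59, 61, 61), [512, -34, 173]), ((35, 39, 42), [519, -33, 178])]
196 [((51, 53, 57), [505, -38, 169]), ((60, 61, 62), [512
[... 612 characters left out ...]
, [464, 60, 2])]
202 [((136, 131, 129), [505, -38, 143]), ((77, 87, 100), [510, -31, 138]), ((75, 119, 162), [466, 57, 1])]
203 [((118, 113, 114), [508, -41, 145]), ((72, 105, 137), [460, 50, 0]), ((75, 121, 163), [468, 54, 2])]
204 [((95, 93, 96), [507, -41, 140]), ((75, 120, 163), [462, 47, 0]), ((76, 123, 165), [470, 50, 3])]
205 [((79, 90, 102), [509, -44, 140]), ((74, 119, 162), [463, 45, -2]), ((77, 124, 168), [471, 49, -1])]
206 [((72, 106, 137), [509, -43, 135]), ((74, 120, 163), [466, 41, 0]), ((78, 125, 171), [474, 44, 2])]
207 [((75, 120, 163), [460, 33, 0]), ((75, 120, 164), [468, 37, 1]), ((78, 126, 172), [475, 42, 1])]<stdin>:5: RuntimeWarning: invalid value encountered in cast
```

The bar is visible at z≈142 directly below the fingertips, which end at z≈161. The true tips are therefore about 40 mm above the reported TCP. I'll open and go down in two checked stages.

Emit:
step_arm(series=[[0.4, [0, 0, 0], [0, 0, 0]], [0.4, [0, 0, 0], [0, 0, 0]], [0.4, [0, 0, 0], [0, 0, 0]], [0.4, [0, 0, 0], [0, 0, 0]], [0.4, [5, 0, 0], [0, 0, 0]], [0.4, [10, 0, 0], [0, 0, 0]], [0.4, [15, 0, 0], [0, 0, 0]], [0.4, [20, 0, 0], [0, 0, 0]], [0.4, [20, 0, 0], [0, 0, 0]], [0.4, [20, 0, 0], [0, 0, 0]]])

```text
t: 16.0
tool_pos: [504.3, -28.2, 100.8]
tcp_rot: [-1.142, 1.251, 1.142]
wrist_force: [0.3, 0.2, 1.3]
width: 34.3
```

```bash
cat > tip.py <<'E'
from h import *
import sys
o=robot.get_obs(); print(o['tool_pos'],o['wrist_force'].round(2),o['width'])
im,W,cal=cam('scene'); h=cv2.cvtColor(im,cv2.COLOR_BGR2HSV)
d=W-o['tool_pos']
m=(h[...,1]<90)&(h[...,2]<100)&(abs(d[...,0])<50)&(abs(d[...,1])<25)&(d[...,2]>-10)&(d[...,2]<110)
for a,b in((-50,-5),(-5,8),(8,50)):
    P=W[m&(d[...,0]>a)&(d[...,0]<b)]
    if len(P)>3: k=P[P[:,2]<np.percentile(P[:,2],12)]; print((a,b),len(P),'zmin',np.percentile(P[:,2],[1,5,20]).round(),'lowest at',k.mean(0).round())
cv2.imwrite(f'pics/{sys.argv[1]}.png',cv2.resize(im[140:260,280,400] if 0 else im[130:260,270:400],(600,600),interpolation=cv2.INTER_CUBIC))
E
python3 tip.py s8
```

```text
[504.28182344 -28.17423971 100.76260052] [0.31 0.23 1.25] 34.265430089129566
(-50, -5) 136 zmin [149. 152. 167.] lowest at [484. -32. 154.]
(-5, 8) 10 zmin [138. 139. 139.] lowest at [508. -28. 139.]
(8, 50) 162 zmin [145. 153. 169.] lowest at [529. -37. 154.]
```

View pics/s8.png

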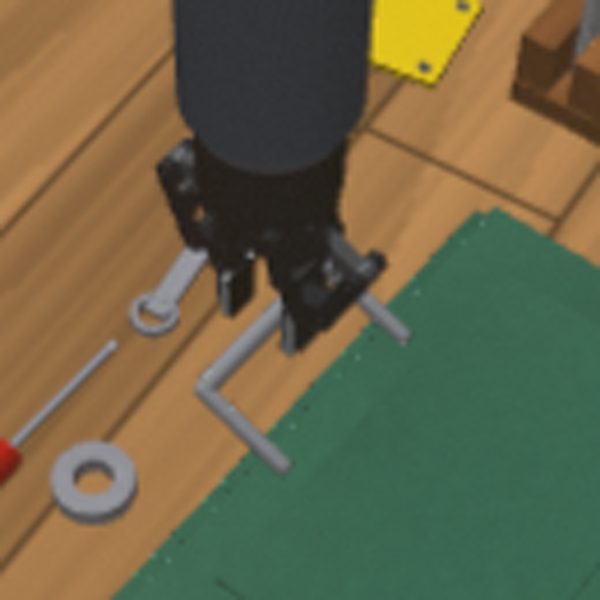

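The fingers straddle the bar, left tip at crop (235,305) and right tip at (290,350). The tips are at z≈147 with a reported TCP of 101. I'll go down 20 more and close.

Emit:
step_arm(series=[[0.4, [5, 0, 0], [0, 0, 0]], [0.4, [10, 0, 0], [0, 0, 0]], [0.4, [15, 0, 0], [0, 0, 0]], [0.4, [20, 0, 0], [0, 0, 0]], [0.4, [20, 0, 0], [0, 0, 0]], [0.4, [20, 0, 0], [0, 0, 0]], [0, [20, 0, 0], [0, 0, 0]], [0, [20, 0, 0], [0, 0, 0]], [0, [20, 0, 0], [0, 0, 0]], [0, [20, 0, 0], [0, 0, 0]], [0, [20, 0, 0], [0, 0, 0]]], squeeze=30)

```text
t: 17.15
tool_pos: [502.9, -28.0, 81.0]
tcp_rot: [-1.14, 1.253, 1.143]
wrist_force: [-5.1, 2.1, 3.2]
width: 10.7
```

```bash
python3 tip.py s9; python3 arc.py 0 .03 .07 .11 .15 .19 .23 .26 .3
```

```text
[502.93549541 -28.04908132  81.03024449] [-5.14  2.14  3.2 ] 10.731251643353115
(-50, -5) 106 zmin [135. 140. 162.] lowest at [491. -35. 141.]
(-5, 8) 23 zmin [135. 139. 141.] lowest at [508. -39. 138.]
(8, 50) 140 zmin [126. 132. 147.] lowest at [517. -36. 132.]
[502.94428863 -28.05543833  81.04264082] [-5.97  1.38  4.44] 11.16665407075976
0.03 [-7.5, -1.2, 0.0]
0.07 [-17.4, -3.2, 0.0]
0.11 [-27.2, -5.5, 0.0]
0.15 [-37.0, -8.3, 0.0]
0.19 [-46.6, -11.4, 0.0]
0.23 [-56.0, -14.9, 0.0]
0.26 [-63.1, -17.8, 0.0]
0.3 [-72.3, -22.0, 0.0]
```

Width is 10.7, so the 12 mm bar is held. I'll lift along the arc.

Emit:
step_arm(series=[[0, [-7.5, -1.2, 0], [0, 0, 0]], [0, [-17.4, -3.2, 0], [0, 0, 0]], [0, [-27.2, -5.5, 0], [0, 0, 0]], [0, [-37, -8.3, 0], [0, 0, 0]], [0, [-46.6, -11.4, 0], [0, 0, 0]], [0, [-56, -14.9, 0], [0, 0, 0]], [0, [-63.1, -17.8, 0], [0, 0, 0]], [0, [-72.3, -22, 0], [0, 0, 0]], [0, [-72.3, -22, 0], [0, 0, 0]], [0, [-72.3, -22, 0], [0, 0, 0]]])

```text
t: 18.2
tool_pos: [524.1, -30.0, 153.7]
tcp_rot: [-1.139, 1.254, 1.145]
wrist_force: [-6.2, 2.5, 0.7]
width: 10.7
```

```bash
cat > lid.py <<'E'
from h import *
o=robot.get_obs(); print('t',o['t'],o['tool_pos'].round(1),o['wrist_force'].round(1),'w',round(o['width'],1), 'toolx',R.from_rotvec(o['tcp_rot']).as_matrix()[:,0].round(3))
a=np.radians(-5.25); ex=np.array([np.cos(a),np.sin(a)]); ey=np.array([-ex[1],ex[0]]); c=np.array([753.,-51.])
p=o['tool_pos']; z=p[2]+56-100; xx=-((p[:2]-c)@ex); print('  theta from handle: atan',np.arctan2(z,xx)-.147,' r',np.hypot(z,xx))
for n in('scene','top'):
    im,W,cal=cam(n); h=cv2.cvtColor(im,cv2.COLOR_BGR2HSV)
    q=(W[...,:2]-c)@ex; w=(W[...,:2]-c)@ey
    g=(h[...,0]>55)&(h[...,0]<100)&(h[...,1]>60)&(abs(w)<165)&(q<20)&(q>-230)&(W[...,2]>105)&(W[...,2]<330)
    P=np.c_[q[g],w[g],W[...,2][g]]; rng=np.random.default_rng(0); best=None
    if len(P)<100: print(n,len(P)); continue
    for _ in range(300):
        A=P[rng.choice(len(P),3,replace=False)]; nn=np.cross(A[1]-A[0],A[2]-A[0]); l=np.linalg.norm(nn)
        if l<500: continue
        nn/=l
        if abs(nn[1])>.05: continue
        k=abs((P-A[0])@nn)<3
        if best is None or k.sum()>best.sum(): best=k
    Q=P[best]; m=Q.mean(0); nn=np.linalg.svd(Q-m,full_matrices=False)[2][2]; nn*=np.sign(nn[2]); print(' ',n,len(P),len(Q),'lid angle',np.arctan2(nn[0],nn[2]).round(3),'n',nn.round(3))
E
python3 lid.py; python3 arc.py .3 .34 .38 .42 .46 .5 .54 .58 .62 .65
```

```text
t 18.2 [524.1 -30.  153.7] [-6.2  2.5  0.7] w 10.7 toolx [-0.004  0.001 -1.   ]
  theta from handle: atan 0.2982342935389336  r 254.66769908519413
  scene 10560 8748 lid angle 0.291 n [ 0.287 -0.005  0.958]
  top 3225 2856 lid angle 0.298 n [ 0.294 -0.011  0.956]
[524.04062328 -30.01058318 153.51378852] [-6.16  2.71  0.21] 11.041749331011799
0.34 [-9.0, -4.5, 0.0]
0.38 [-17.9, -9.4, 0.0]
0.42 [-26.6, -14.6, 0.0]
0.46 [-35.0, -20.2, 0.0]
0.5 [-43.2, -26.1, 0.0]
0.54 [-51.2, -32.3, 0.0]
0.58 [-58.9, -38.8, 0.0]
0.62 [-66.3, -45.6, 0.0]
0.65 [-71.7, -51.0, 0.0]
```

The handle kinematics (0.298) and the lid plane in both views (0.291 and 0.298) agree very well. Continuing to 0.65.

Emit:
step_arm(series=[[0, [-9, -4.5, 0], [0, 0, 0]], [0, [-17.9, -9.4, 0], [0, 0, 0]], [0, [-26.6, -14.6, 0], [0, 0, 0]], [0, [-35, -20.2, 0], [0, 0, 0]], [0, [-43.2, -26.1, 0], [0, 0, 0]], [0, [-51.2, -32.3, 0], [0, 0, 0]], [0, [-58.9, -38.8, 0], [0, 0, 0]], [0, [-66.3, -45.6, 0], [0, 0, 0]], [0, [-71.7, -51, 0], [0, 0, 0]], [0, [-71.7, -51, 0], [0, 0, 0]], [0, [-71.7, -51, 0], [0, 0, 0]]])

```text
t: 19.4
tool_pos: [575.0, -34.9, 227.7]
tcp_rot: [-1.14, 1.253, 1.144]
wrist_force: [-8.9, 2.2, 7.0]
width: 11.1
```

```bash
python3 lid.py; python3 arc.py .65 .68 .71 .74 .77 .8 .83 .86 .89 .92
```

```text
t 19.4 [575.  -34.9 227.7] [-8.9  2.2  7. ] w 11.1 toolx [-0.003  0.    -1.   ]
  theta from handle: atan 0.6522330033996865  r 256.31891962466125
  scene 10382 8870 lid angle 0.641 n [ 0.598 -0.003  0.801]
  top 747 617 lid angle 0.634 n [ 0.592 -0.018  0.805]
[574.8812391  -34.8548488  227.65001554] [-8.7   3.27  5.82] 10.607632690038017
0.68 [-5.2, -5.5, -0.0]
0.71 [-10.3, -11.1, -0.0]
0.74 [-15.2, -16.9, -0.0]
0.77 [-19.9, -22.8, -0.0]
0.8 [-24.5, -28.9, -0.0]
0.83 [-28.8, -35.1, -0.0]
0.86 [-33.0, -41.5, -0.0]
0.89 [-36.9, -47.9, -0.0]
0.92 [-40.7, -54.5, -0.0]
```

Emit:
step_arm(series=[[0, [-5.5, -4.8, 0], [0, 0, 0]], [0, [-11, -10.1, 0], [0, 0, 0]], [0, [-16.2, -15.9, 0], [0, 0, 0]], [0, [-20.9, -21.8, 0], [0, 0, 0]], [0, [-25.5, -27.9, 0], [0, 0, 0]], [0, [-29.8, -34.1, 0], [0, 0, 0]], [0, [-34, -40.5, 0], [0, 0, 0]], [0, [-37.9, -46.9, 0], [0, 0, 0]], [0, [-41.7, -53.5, 0], [0, 0, 0]], [0, [-43, -55.7, 0], [0, 0, 0]], [0, [-43, -55.7, 0], [0, 0, 0]], [0, [-43, -55.7, 0], [0, 0, 0]]])

```text
t: 20.7
tool_pos: [630.5, -40.1, 271.0]
tcp_rot: [-1.141, 1.253, 1.143]
wrist_force: [-0.9, 0.3, 0.4]
width: 10.6
```

```bash
python3 lid.py; python3 arc.py .92 .90 .88 .86 .84 .82 .8 .78 .77
```

```text
t 20.7 [630.5 -40.1 271. ] [-0.9  0.3  0.4] w 10.6 toolx [-0.002 -0.    -1.   ]
  theta from handle: atan 0.9274677768128581  r 258.19794510948395
  scene 8968 7953 lid angle 0.918 n [ 0.794 -0.005  0.608]
  top 1108 744 lid angle 0.827 n [0.736 0.002 0.677]
[630.29407551 -40.06116136 270.93218011] [-0.95  0.81  0.27] 10.380017917808376
0.9 [2.5, 4.4, 0.0]
0.88 [5.1, 8.7, 0.0]
0.86 [7.7, 13.0, 0.0]
0.84 [10.5, 17.3, 0.0]
0.82 [13.3, 21.5, 0.0]
0.8 [16.3, 25.6, 0.0]
0.78 [19.3, 29.6, 0.0]
0.77 [20.8, 31.6, 0.0]
```

The lid is at about 0.92, past the balance point. The top view (0.827) disagrees, but it sees the lid steeply with few points. Now I'll lower to about 0.79.

Emit:
step_arm(series=[[0, [2.5, 4.4, 0], [0, 0, 0]], [0, [5.1, 8.7, 0], [0, 0, 0]], [0, [7.7, 13, 0], [0, 0, 0]], [0, [10.5, 17.3, 0], [0, 0, 0]], [0, [13.3, 21.5, 0], [0, 0, 0]], [0, [16.3, 25.6, 0], [0, 0, 0]], [0, [18.3, 28.3, 0], [0, 0, 0]], [0, [18.3, 28.3, 0], [0, 0, 0]], [0, [18.3, 28.3, 0], [0, 0, 0]], [0, [18.3, 28.3, 0], [0, 0, 0]]])

```text
t: 21.8
tool_pos: [601.9, -37.4, 252.9]
tcp_rot: [-1.141, 1.253, 1.144]
wrist_force: [-1.4, 1.3, 1.2]
width: 11.0
```

```bash
python3 lid.py
python3 - <<'E'
from h import *
im,W,cal=cam('scene'); m=(W[...,0]>560)&(W[...,0]<592)&(abs(W[...,1]-367)<55)&(W[...,2]>150); print('plate top z',np.percentile(W[m][:,2],[50,95,99]))
E
```

```text
t 21.8 [601.9 -37.4 252.9] [-1.4  1.3  1.2] w 11.0 toolx [-0.003  0.    -1.   ]
  theta from handle: atan 0.7958602415849775  r 258.1956346152741
  scene 9814 8486 lid angle 0.78 n [ 0.703 -0.005  0.711]
  top 921 659 lid angle 0.721 n [0.66  0.001 0.751]
plate top z [184.5026695  201.07809354 202.74792707]
```

```bash
python3 -c "
from plant import robot
print(robot.finish_job())"
```

```text
the job is handed in; nothing more can be done
None
```

The job is handed in: the cover plate is standing in the rack's middle slot, released, and the arm is still holding the lid just below its balance point. No verdict was reported; robot time was about 22 s of the 64 s allowed.

**Plate:** It stands upright on the slot floor. Its top measured z≈201 mm against the 200 mm expected, with almost no lean.
- The first insertion caught on top of a slot wall, pressing at 45 N. That tilted the plate about 4.6° in the grip.
- I lifted it, tilted the tool to make the plate upright, and lowered it again slowly, touching the floor at about 13 N.

**Lid:** I gripped the bar handle, raised the lid to about 0.92 rad and lowered it to about 0.79 rad, never near the 1.45 stop. The bar is still held at a reading of 11 mm, with about 2 N at the wrist.

**Checks that disagreed:**
- **Fingertip height:** The first close on the handle missed the bar because the fingertips sit about 40 mm above the reported tool position. I corrected for this using the camera depth.
- **Lid angle at the end:** The handle position gave 0.80 and the scene camera 0.78, but the top camera gave 0.72. I discounted the top camera because it sees the raised lid steeply and with few points. It also read 0.83 at the peak, which would be below balance, while the other two read 0.92–0.93.
- **Other objects:** I did not measure the stored plates, tools and mug again at the end. The rack plates and mug looked unmoved in the last pictures that showed them.

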